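# Move the battery pack from the charger into the market scale

## Robot

A 6-joint arm with a two-finger parallel gripper is mounted at the origin on the work surface. World frame = base frame: x ahead of the robot, y to its left, z up, the work surface at z = 0. Lengths are in m, angles in rad, forces in N, time in s.
With the tool pointing down it reaches from about 0.35 to 0.95 m from the base axis. Payload 17.4 kg.
Tool frame: the origin (TCP) lies where the fingers leave the gripper's body, on its centre line; the fingertips stand 84 mm ahead of it and the grasp point (between the pads) lies 65 mm ahead of it (r.pinch_z is the distance from the TCP to the grasp point, in m); z points along the fingers, y is the line along which they close (so a half turn about z gives the same grasp; the last joint's range is limited). The gripper opens to 93 mm and grips with 3 to 60 N. Pads are 15 mm wide; open, the fingers measure 128 mm over their backs; the gripper's body (75 mm by 188 mm) begins 65 mm behind the grasp point.
Start: joints at [1.155, 0.116, 1.442, -0, 1.584, -0.038], TCP at [0.249, 0.627, 0.303] pointing down, gripper open.
Joint ranges: [-2.83, 2.83], [-0.83, 2.19], [0.07, 2.5], [-1.14, 4.28], [0.01, 3], [-2.97, 2.97]. Speed limits (rad/s): [1.89, 1.89, 2.22, 3.14, 3.14, 3.14].

## Interface

Orientations are given as a unit quaternion [x, y, z, w].
In Python, from cell import r gives the robot as it stands.
- The arm moves only by the tool jog_arm, never from a script. Its argument "deltas" is a list that holds one entry, the list of rows, each a list of 5 numbers: the shift along the tool's x, y, z in m, then the turn about the tool's z in degrees, then the opening, from 0 (shut) to 1 (fully open). In form: [[[tx, ty, tz, roll, fingers], ...]]. A call has 1 to 12 rows; each row shifts and turns the commanded pose from where the row before left it, along the tool's axes as they then stand; what a row does not reach is not made up. A row lasts 1/10 s, in which the tool goes at most 50 mm and 8.59 degrees, less where a joint would pass 70% of its speed; a pose out of reach is approached as far as the arm can. A call is refused whole if a number of a shift passes 0.05 or a number of a turn 8.59, either way. A call with a gripper value outside its range is refused whole. The fingers move at their own pace and stop on an object; the grip force is fixed at half the most. Time passes only in rows, so rows that do not move let the fingers close. It gives the time, the measured TCP pose, the force, the opening and the grip force at its end, in the units of the state.
- r.get_obs(): the state, without advancing time (a new reading comes with each control period).
- r.capture(name): name is "side" or "top" or "wrist"; returns a dict with "img" (384x512x3 uint8, red, green, blue), "mtx" (3x3 intrinsics, pixels), "k1" (the pictures are not rectified: a ray, as slopes to the right and down, at radius r is drawn at 1 + k1 r^2 times it, then the intrinsics apply), "rvec" (rotation vector, rad) and "tvec" (3), from world to camera coordinates, as OpenCV has them. Camera axes: x right, y down, z forward; pixel columns grow to the right and rows downward; lengths in m; the calibration is good to about 2 mm. A picture is of the moment at which its call begins. There is no depth.
- r.sign_off(): hands the job in; it is judged then, once.
The state is a dict: "time": time; "q": joint angles; "joint_velocities": joint speeds; "tau": joint torques, N m; "position": TCP position; "tool_rot": TCP orientation; "wrist_force": force on the tool from outside, world axes, zero at the start; "torque": the same for the moment, N m; "width": opening from 0.0 (shut) to 1.0 (fully open); "finger_force": force on a finger pad.
Only numpy, scipy, OpenCV 4.12 (cv2) and the standard library are available. Lean on these libraries where they do the work, as an engineer would, in place of code of your own. Each camera call takes 0.05 s, during which the arm holds its last target. There are 200 camera calls.

## Task

The market scale needs its battery: press down the pack that is caught in the charger so that it pops up and stands free, then lift it out, put it into the scale's battery slot and push it down until the catch keeps it down. Push slowly and gently (the slots must never take more than 30 N), and do not disturb the mug, the tin or the candlestick.

Things in the scene. Friction and masses are not known exactly. Their poses are not given: they have to be found in the camera images.
- pack_center (a point): Centre of the battery pack: plain dark upright block 50 mm (its x) by 24 mm (y) by 80 mm tall, 0.15 to 0.26 kg. It starts standing in the charger's slot, held down by the catch, its top about 25 mm above the slot's rim; popped up, its top is 46 mm above the rim and it can be gripped across its 24 mm. It fits the slots with 1.5 mm clearance on each side, either way round.
- pack_top (a point): Middle of the pack's flat top, 40 mm above its centre: the place to press with shut fingers.
- charger: Charger, fixed to the table: grey block 100 mm (x) by 130 mm (y) by 74 mm tall, dark ribs on its y sides and a thin dark foot plate. Origin on the table, under the centre of its slot.
- charger_slot (a point): Centre of the charger's slot, at the level of its rim, 74 mm above the table. Slot open at the top: 53 mm along the charger's x, 27 mm along its y, with a 4 mm sloped lead-in all round.
- charger_plate (a point): Fixed point where the sprung plate under the pack comes to rest when popped up (34 mm below the rim). Push-push catch: the plate is now held 21 mm lower; pressed 4 to 5 mm farther down and let go, it springs all the way up. 5 to 6 mm farther down is a stiff rubber stop.
- scale: Market scale, fixed to the table: white battery housing 120 mm (x) by 150 mm (y) by 74 mm tall, its slot at the centre; behind it (the scale's +x, 60 to 270 mm from the origin) a steel weighing pan 200 mm wide, its rim 70 mm high. Origin on the table, under the centre of its slot.
- scale_slot (a point): Centre of the scale's battery slot, at the level of its rim, 74 mm above the table. Same slot as the charger's: 53 mm along the scale's x, 27 mm along its y, 4 mm sloped lead-in all round.
- scale_plate (a point): Fixed point where the scale's sprung plate now stands, up, 34 mm below the rim. Pushed down past its catch and let go, it stays down; pushed again, it pops up. The catch is worn: it holds 15 to 28 mm below this point, not known beforehand, so feel for it. To catch, push 4 to 5 mm below the holding depth; 5 to 6 mm below it is a stiff rubber stop.
- scale_lift (a joint): How far the scale's sprung plate is pressed down, m (0 up). Both plates push up with 4.5 N when up, 1.5 N more per 10 mm; at the stiff rubber stop the push rises by about 7 N per mm. Pressing the pack takes 2 to 8 N in free travel, so 10 to 12 N means the stop is reached; press slowly (15 mm per s), over 30 N is too rough.
- mug: White mug, 76 mm across, 95 mm tall; origin at the centre of its underside. Bystander.
- tin: Metal tin, 80 mm across, 85 mm tall; origin at the centre of its underside. Bystander.
- candlestick: Brass candlestick, foot 90 mm across, 100 mm tall; origin at the centre of its underside. Bystander.
Things that resemble listed ones, but are neither listed nor needed, are in the scene too. Leave any green look-alike of the charger alone.

How it is judged:
By the outcome, as a careful person would: the job done as asked, in the order asked, and still so for the second after the job is handed in, with the robot touching nothing.
It also fails if it takes over 64 s, if anything falls off the work surface, if the arm or the gripper's body presses on something with over 40 N, if the wrist force passes 120 N, or if a joint passes its speed limit or range.

## Working session

There is one attempt and no reset: what is moved stays moved. The work goes in short steps, Python scripts to look and compute and a tool call to move; the robot and the scene stay as the last step left them, time stands still between calls to the robot, and variables do not carry over. Pictures are saved under pics/ and viewed, at most 10 in all, crops included, and the job is handed in when it is done.

Besides the shell and the picture viewer there is one more tool, called after "Emit:" as a command line: name --argument value ..., lists and objects as JSON in quotes. jog_arm: Moves the arm, as the interface text tells. Its arguments: {"type":"object","properties":{"deltas":{"type":"array","items":{"type":"array","items":{"type":"array","items":{"type":"number"}}}}},"required":["deltas"]}

```bash
mkdir -p pics; ls; cat > h.py <<'E'
import numpy as np, cv2
from cell import r
def cap(n,f=None):
    c=r.capture(n)
    if f: cv2.imwrite('pics/'+f,c['img'][:,:,::-1])
    return c
def ray(c,u,v):
    K=np.array(c['mtx']);k=float(c['k1'])
    p=cv2.undistortPoints(np.array([[[u,v]]],float),K,np.array([k,0,0,0.]))[0,0]
    R=cv2.Rodrigues(np.array(c['rvec'],float))[0];t=np.array(c['tvec'],float).ravel()
    d=R.T@np.array([p[0],p[1],1]);return -R.T@t,d/np.linalg.norm(d)
def onz(c,u,v,z):
    o,d=ray(c,u,v);return o+d*(z-o[2])/d[2]
def tri(*rs):
    A=0;b=0
    for o,d in rs:
        P=np.eye(3)-np.outer(d,d);A=A+P;b=b+P@o
    x=np.linalg.solve(A,b);return x,[np.linalg.norm((np.eye(3)-np.outer(d,d))@(x-o)) for o,d in rs]
def proj(c,X):
    return cv2.projectPoints(np.array(X,float).reshape(-1,3),np.array(c['rvec'],float),np.array(c['tvec'],float),np.array(c['mtx']),np.array([c['k1'],0,0,0.],float))[0].reshape(-1,2)
E
python3 - <<'E'
from h import *
a=cap('top','top0.png');b=cap('side','side0.png');c=cap('wrist','wrist0.png')
for i in(a,b,c):print(ray(i,256,192),i['k1'])
print(r.get_obs())
E
```

```text
pics
(array([ 0.21944285, -0.01879144,  1.47569501]), array([ 0.20230577,  0.03058998, -0.97884454])) -0.16591615494194778
(array([0.18075164, 1.14344377, 0.82814303]), array([ 0.21367273, -0.82071953, -0.52987113])) -0.04884617939158771
(array([0.17909085, 0.65494838, 0.3837658 ]), array([ 0.24767567, -0.10229524, -0.96342745])) -0.07068855296925519
{'time': 0.15, 'q': array([ 1.15520442e+00,  1.16403843e-01,  1.44210431e+00, -1.24021406e-05,
        1.58398084e+00, -3.78307926e-02]), 'joint_velocities': array([-0.00073038, -0.00282995, -0.00392137,  0.00113425,  0.00120242,
       -0.00066253]), 'tau': array([ 5.59513537e-04, -7.21759629e+01, -6.22950983e+01,  7.81366741e-02,
        2.26580462e-02, -1.07744195e-04]), 'position': array([0.24896896, 0.62733123, 0.30216048]), 'tool_rot': array([ 1.87759539e-01,  9.82214923e-01, -4.38094010e-04, -9.46948440e-05]), 'wrist_force': array([-0.5353016 ,  1.09969416,  0.08251689]), 'torque': array([-0.02540812,  0.00801233,  0.02761039]), 'finger_force': 0.0, 'width': 1.0024315445615866}
```

View pics/top0.png

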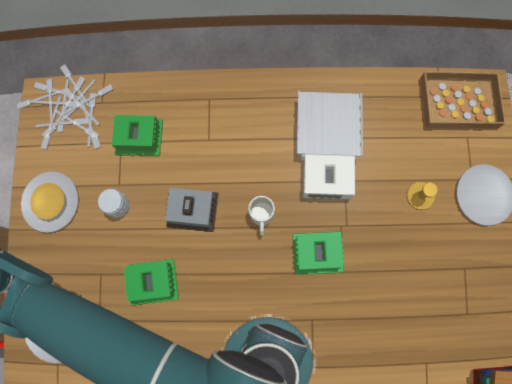

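View pics/side0.png

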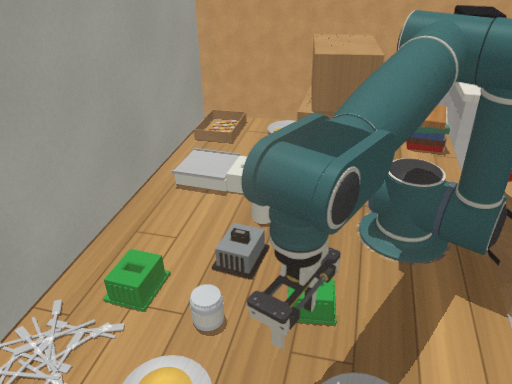

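The top view shows the grey charger at (190,208), with the dark pack in it at (188,206). The white scale housing is at (330,176), its slot at (329,174), and the pan sits behind it at (330,124). The mug is at (261,212), the tin at (113,203) and the candlestick at (422,195).

Things that could be mistaken for the charger, by top-view pixel: green blocks at (137,134), (151,282) and (319,252), and the grey block at (190,208). I choose the grey one because it's the only grey block with a dark pack standing up. A close crop will check that.

```bash
python3 - <<'E'
from h import *
a=cv2.imread('pics/top0.png');b=cv2.imread('pics/side0.png')
f=lambda i,x,y,w,h,s:cv2.resize(i[y:y+h,x:x+w],None,fx=s,fy=s,interpolation=cv2.INTER_CUBIC)
A=f(a,155,175,80,60,5);B=f(a,290,140,80,60,5);C=f(b,205,215,80,60,5);D=f(b,220,140,80,60,5)
cv2.imwrite('pics/crop1.png',np.vstack([np.hstack([A,B]),np.hstack([C,D])]))
c=cap('top')
for n,u,v,z in [('pack',188,205,.1),('scale',329.5,174,.074),('mug',261,210,.095),('tin',112,201,.085),('cand',430,189,.1)]: print(n,onz(c,u,v,z).round(3))
E
```

```text
pack [0.468 0.224 0.1  ]
scale [ 0.561 -0.197  0.074]
mug [0.451 0.01  0.095]
tin [0.486 0.46  0.085]
cand [ 0.505 -0.494  0.1  ]
```

View pics/crop1.png

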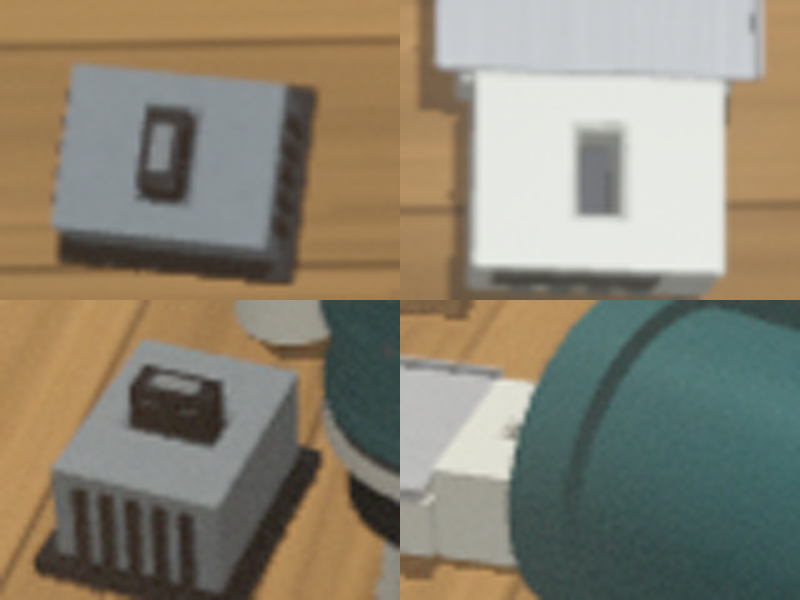

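The crop confirms it: a grey block with ribs and a dark pack proud of its rim (top at about (187,205) in the full top view), and the white housing with an empty slot at (329.5,174).

```bash
python3 - <<'E'
from h import *
c=cap('top')
for q in ([(170,188.4),(212,192),(165.6,221),(208.6,224.6)],[(305,154.4),(355.6,156.4),(304,194),(354.6,194.4)]):
    P=np.array([onz(c,*p,.074)[:2] for p in q]);tl,tr,bl,br=P
    print(P.mean(0).round(3),[np.degrees(np.arctan2(-v[0],v[1])).round(1) for v in(tl-tr,bl-br)],[np.degrees(np.arctan2(v[1],v[0])).round(1) for v in(tl-bl,tr-br)],np.linalg.norm(tl-tr),np.linalg.norm(tl-bl))
E
```

```text
[0.468 0.226] [np.float64(-5.9), np.float64(-5.5)] [np.float64(-6.3), np.float64(-5.5)] 0.12850325427614118 0.09982842698774827
[ 0.559 -0.198] [np.float64(-3.1), np.float64(-1.3)] [np.float64(-3.1), np.float64(-4.4)] 0.15445456661178725 0.12275504176050339
```

Emit:
jog_arm --deltas '[[[-0.016, -0.0135, 0, 0, 1], [-0.032, -0.0265, 0, 0, 1], [-0.032, -0.0265, 0, 0, 1], [-0.032, -0.0265, 0, 0, 1], [-0.032, -0.0265, 0, 0, 1], [-0.032, -0.0265, 0, 0, 1], [-0.032, -0.0265, 0, 0, 1], [-0.032, -0.0265, 0, 0, 1], [-0.032, -0.0265, 0, 0, 1], [-0.032, -0.0265, 0, 0, 1], [-0.032, -0.0265, 0, 0, 1], [-0.016, -0.0135, 0, 0, 1]]]'

```text
time: 1.45
position: [0.4694, 0.2237, 0.3028]
tool_rot: [0.189, 0.982, -0.0, 0.0]
wrist_force: [0.4, 0.2, -0.2]
width: 1.0
finger_force: 0.0
```

Emit:
jog_arm --deltas '[[[0, 0, 0, -7.9, 1], [0, 0, 0, -7.9, 1], [0, 0, 0, 0, 1], [0, 0, 0, 0, 1]]]'

```text
time: 1.85
position: [0.4684, 0.2262, 0.3027]
tool_rot: [0.053, 0.999, -0.0, -0.0]
wrist_force: [-0.7, -0.4, -0.5]
width: 1.0
finger_force: 0.0
```

```bash
python3 - <<'E'
from h import *
c=cap('wrist','w1.png');s=cap('side');a=cap('top')
i=np.hstack([c['img'][:,:,::-1]]);cv2.imwrite('pics/w1b.png',i)
print(proj(c,[[.468,.226,.1],[.468,.226,.074]]))
np.save('w1.npy',c,allow_pickle=True)
E
```

```text
[[257.18922882 187.29589186]
 [257.18410306 180.34891903]]
```

View pics/w1b.png

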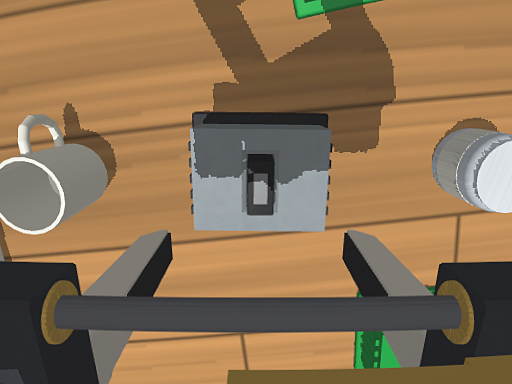

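The wrist view shows the charger top at (192–328, 125–230). The dark pack spans about (247–274, 153–214), with a light patch on its top at (261,190). The mug is left at (50,190) and the tin right at (470,170). Next I'll triangulate the patch from the three cameras.

```bash
python3 - <<'E'
from h import *
W=np.load('w1.npy',allow_pickle=True).item()
def patch(c,u,v,hw):
    g=cv2.cvtColor(c['img'],cv2.COLOR_RGB2GRAY); y0,x0=int(v-hw),int(u-hw)
    s=g[y0:int(v+hw)+1,x0:int(u+hw)+1]
    d=(s<75).astype(np.uint8)
    cs,h=cv2.findContours(d,cv2.RETR_CCOMP,cv2.CHAIN_APPROX_NONE)
    for k,q in enumerate(cs):
        if len(q)>8:
            m=q[:,0].mean(0); rr=cv2.minAreaRect(q); print('hole' if h[0,k,3]>=0 else 'blob',len(q),(np.array(rr[0])+[x0,y0]).round(1),np.round(rr[1],1),round(rr[2],1),q[:,0].min(0)+[x0,y0],q[:,0].max(0)+[x0,y0])
a=cap('top');b=cap('side')
for n,c,u,v,hw in(('w',W,261,185,40),('t',a,188,206,11),('s',b,240,236,14)): print(n);patch(c,u,v,hw)
g=cv2.cvtColor(a['img'],cv2.COLOR_RGB2GRAY);print(g[194:219,178:200])
g=cv2.cvtColor(b['img'],cv2.COLOR_RGB2GRAY);print(g[224:248,228:254])
E
```

```text
w
blob 169 [260. 184.] [60. 28.] 90.0 [246 154] [274 214]
hole 90 [260. 189.] [16. 32.] 0.0 [252 173] [268 205]
hole 14 [249.3 171.3] [4.9 4.2] 45.0 [248 168] [252 174]
t
blob 32 [187.  208.5] [ 7. 10.] 90.0 [182 205] [192 212]
blob 18 [185.2 199.6] [3.6 7.3] 14.0 [183 196] [187 203]
s
blob 64 [240.1 236. ] [19.4 13.3] 11.3 [231 228] [249 244]
[[140 140 139 133 116 116 114 106  92 114 115 115 114 115 116 115 114 114
  105  73  66  67]
 [140 140 138 129 119 129 125  98  76 108 113 113 115 114 115 114 115 114
  109  91  68  67]
 [140 139 138 127 115 113 107  91  66  87 111 115 115 114 114 115 115 114
  112  99  69  66]
 [138 138 136 122 102  90  70  61  53  71 108 113 115 114 114 115 114 115
  113 104  80  66]
 [126 125 120 127 131 125  70  57  58  66  98 112 115 114 114 114 114 115
  114 114 106  71]
 [ 92  94  91  90  97 101  70  65  65  71  92 113 115 113 114 114 115 114
  115 118 114  79]
 [ 81  82  82  82  81  83  75  71  72  73  84 108 113 113 115 113 114 115
  115 115 112  92]
 [ 87  84  81  83  81  72  74  76  77  79  84  95 113 113 115 114 115 115
  115 115 113 102]
 [138 136 
[... 3488 characters left out ...]
45  39  45
   42  45  45  69  86  88  88  89]
 [142 141 144 141 143 142 141 142 133 101  60  60  50  55  48  44  45  41
   42  46  57  82  89  87  89  89]
 [142 141 143 141 138 141 143 141 126  89  90  87  86  76  67  61  56  50
   52  50  76  87  88  87  88  84]
 [142 142 141 140 143 142 141 139 128  88  89  86  86  89  90  89  86  81
   72  73  85  89  88  88  89  88]
 [142 142 138 141 140 141 140 139 128  89  89  90  89  90  89  89  85  87
   83  87  89  87  86  88  86  88]
 [144 144 143 139 141 143 141 140 131  99  89  92  91  88  89  88  88  89
   90  88  88  87  87  87  87  86]
 [142 144 142 143 143 140 140 140 142 130  97  91  90  91  89  88  87  89
   84  89  90  87  87  88  87  86]]
```

```bash
python3 - <<'E'
from h import *
W=np.load('w1.npy',allow_pickle=True).item();a=cap('top');b=cap('side')
R=[ray(W,260,189),ray(b,237.8,231),ray(a,187,204.3)]
print(tri(*R));print(tri(R[0],R[1]));print(onz(W,260,189,.099))
# charger top corners seen by wrist
P=np.array([onz(W,*p,.074)[:2] for p in((193.5,229.5),(327.5,229.5))]);print(P,P.mean(0))
d=P[1]-P[0];print(np.degrees(np.arctan2(-d[0],d[1])),np.linalg.norm(d))
o=r.get_obs();x=o['tool_rot'];print(o['position'],2*np.degrees(np.arctan2(x[0],x[1])))
E
```

```text
(array([0.47179983, 0.22811143, 0.09819757]), [np.float64(0.0014730346230330202), np.float64(0.002723258555164195), np.float64(0.0013164218912889158)])
(array([0.47232654, 0.22847533, 0.09857149]), [np.float64(0.0020832681939177986), np.float64(0.0020832681939177257)])
[0.47006679 0.22827558 0.099     ]
[[0.51138593 0.15759714]
 [0.5254027  0.29048318]] [0.51839432 0.22404016]
-6.021272373691026 0.13362324068710474
[0.4684175  0.22624506 0.30274672] 5.884303083967644
```

Emit:
jog_arm --deltas '[[[-0.001, 0.0023, 0.01, 0, 0], [0, 0, 0.018, 0, 0], [0, 0, 0.022, 0, 0], [0, 0, 0.022, 0, 0], [0, 0, 0.018, 0, 0], [0, 0, 0.012, 0, 0], [0, 0, 0.006, 0, 0], [0, 0, 0, 0, 0], [0, 0, 0, 0, 0], [0, 0, 0, 0, 0]]]'

```text
time: 3.2
position: [0.4699, 0.2284, 0.1956]
tool_rot: [0.051, 0.999, 0.0, 0.001]
wrist_force: [-0.6, 0.3, -0.3]
width: 0.187
finger_force: 0.0
```

Emit:
jog_arm --deltas '[[[0, 0, 0, 0, 0], [0, 0, 0.0015, 0, 0], [0, 0, 0.0015, 0, 0], [0, 0, 0.0015, 0, 0], [0, 0, 0.0015, 0, 0], [0, 0, 0.0015, 0, 0], [0, 0, 0.0015, 0, 0], [0, 0, 0.0015, 0, 0], [0, 0, 0.0015, 0, 0]]]'

```text
time: 4.1
position: [0.4697, 0.2284, 0.1827]
tool_rot: [0.051, 0.999, 0.0, 0.0]
wrist_force: [-1.3, 0.3, 4.2]
width: 0.004
finger_force: 2.2
```

Emit:
jog_arm --deltas '[[[0, 0, 0.001, 0, 0], [0, 0, 0.001, 0, 0], [0, 0, 0, 0, 0]]]'

```text
time: 4.4
position: [0.4697, 0.2284, 0.1809]
tool_rot: [0.051, 0.999, 0.0, 0.0]
wrist_force: [-1.2, 0.5, 4.9]
width: 0.007
finger_force: 2.4
```

Emit:
jog_arm --deltas '[[[0, 0, 0.001, 0, 0], [0, 0, 0.001, 0, 0], [0, 0, 0, 0, 0]]]'

```text
time: 4.7
position: [0.4697, 0.2284, 0.1788]
tool_rot: [0.051, 0.999, 0.0, 0.0]
wrist_force: [-1.7, 0.6, 5.5]
width: 0.01
finger_force: 2.6
```

Emit:
jog_arm --deltas '[[[0, 0, 0.001, 0, 0], [0, 0, 0, 0, 0]]]'

```text
time: 4.9
position: [0.4697, 0.2284, 0.1779]
tool_rot: [0.051, 0.999, 0.0, 0.0]
wrist_force: [-1.4, 0.3, 6.1]
width: 0.008
finger_force: 2.7
```

Emit:
jog_arm --deltas '[[[0, 0, 0.001, 0, 0], [0, 0, 0, 0, 0]]]'

```text
time: 5.1
position: [0.4699, 0.2284, 0.1772]
tool_rot: [0.051, 0.999, 0.0, 0.0]
wrist_force: [-1.5, 0.6, 7.3]
width: 0.008
finger_force: 4.1
```

Emit:
jog_arm --deltas '[[[0, 0, 0.0005, 0, 0], [0, 0, 0, 0, 0]]]'

```text
time: 5.3
position: [0.4699, 0.2284, 0.177]
tool_rot: [0.051, 0.999, 0.0, 0.0]
wrist_force: [-1.7, -0.0, 10.1]
width: 0.006
finger_force: 4.8
```

At the stop (10 N), so I'm letting it rise.

Emit:
jog_arm --deltas '[[[0, 0, -0.003, 0, 0], [0, 0, -0.004, 0, 0], [0, 0, -0.006, 0, 0], [0, 0, -0.008, 0, 0], [0, 0, -0.012, 0, 0], [0, 0, -0.018, 0, 0], [0, 0, -0.022, 0, 1], [0, 0, -0.022, 0, 1], [0, 0, -0.01, 0, 1], [0, 0, 0, 0, 1], [0, 0, 0, 0, 1]]]'

```text
time: 6.4
position: [0.4696, 0.2283, 0.2805]
tool_rot: [0.051, 0.999, -0.0, -0.0]
wrist_force: [-0.5, 0.3, -0.3]
width: 0.388
finger_force: 0.0
```

```bash
python3 - <<'E'
from h import *
c=cap('wrist');b=cap('side')
np.save('w2.npy',c,allow_pickle=True);np.save('s2.npy',b,allow_pickle=True)
print(proj(b,[.47,.228,.12]),proj(c,[.47,.228,.12]))
x,y=190,190
s=cv2.resize(b['img'][y:y+100,x:x+110],None,fx=3.84,fy=3.84)
cv2.imwrite('pics/c2.png',np.hstack([cv2.resize(c['img'][40:340,150:380],None,fx=1.28,fy=1.28),s])[:, :,::-1])
E
```

```text
[[239.06657563 225.14173461]] [[257.30614608 202.67982947]]
```

View pics/c2.png

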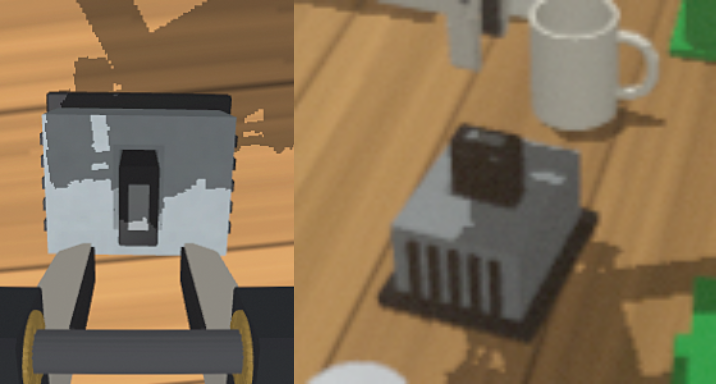

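The pack has popped up: light patch at about (258.6,201) in the wrist view, and the pack stands tall in the side view. Next is the grip.

Emit:
jog_arm --deltas '[[[0, 0.0005, 0.006, 0, 0.8], [0, 0, 0.013, 0, 0.8], [0, 0, 0.018, 0, 0.8], [0, 0, 0.02, 0, 0.8], [0, 0, 0.02, 0, 0.8], [0, 0, 0.017, 0, 0.8], [0, 0, 0.012, 0, 0.8], [0, 0, 0.007, 0, 0.8], [0, 0, 0.0025, 0, 0.8], [0, 0, 0, 0, 0.8]]]'

```text
time: 7.5
position: [0.4699, 0.2289, 0.1659]
tool_rot: [0.051, 0.999, 0.0, 0.0]
wrist_force: [-0.7, 0.7, 0.4]
width: 0.797
finger_force: 0.0
```

Emit:
jog_arm --deltas '[[[0, 0, 0, 0, 0], [0, 0, 0, 0, 0], [0, 0, 0, 0, 0], [0, 0, 0, 0, 0], [0, 0, 0, 0, 0], [0, 0, 0, 0, 0], [0, 0, 0, 0, 0], [0, 0, 0, 0, 0], [0, 0, 0, 0, 0], [0, 0, 0, 0, 0]]]'

```text
time: 8.5
position: [0.4698, 0.2288, 0.1657]
tool_rot: [0.051, 0.999, -0.0, -0.0]
wrist_force: [0.8, -0.4, 0.4]
width: 0.259
finger_force: 29.9
```

Emit:
jog_arm --deltas '[[[0, 0, -0.003, 0, 0], [0, 0, -0.006, 0, 0], [0, 0, -0.009, 0, 0], [0, 0, -0.013, 0, 0], [0, 0, -0.016, 0, 0], [0, 0, -0.018, 0, 0], [0, 0, -0.018, 0, 0], [0, 0, -0.016, 0, 0], [0, 0, -0.011, 0, 0], [0, 0, -0.006, 0, 0], [0, 0, 0, 0, 0], [0, 0, 0, 0, 0]]]'

```text
time: 9.7
position: [0.4696, 0.2288, 0.2811]
tool_rot: [0.051, 0.999, -0.0, -0.0]
wrist_force: [-0.4, -1.3, -2.0]
width: 0.258
finger_force: 29.9
```

```bash
python3 - <<'E'
from h import *
a=cap('top');
w=a['img'][135:205,285:375].astype(int)
hsv=cv2.cvtColor(a['img'],cv2.COLOR_RGB2HSV);g=cv2.cvtColor(a['img'],cv2.COLOR_RGB2GRAY)
print(g[160:190,318:342])
cv2.imwrite('pics/x.png',a['img'][:,:,::-1])
m=((g>205)&(hsv[:,:,1]<25)).astype(np.uint8);m[:130]=0;m[210:]=0;m[:,:285]=0;m[:,375:]=0
cs,h=cv2.findContours(m,cv2.RETR_CCOMP,cv2.CHAIN_APPROX_NONE)
for k,q in enumerate(cs):
    if len(q)>20: print(h[0,k,3],cv2.minAreaRect(q),q[:,0].min(0),q[:,0].max(0))
o=r.get_obs();x=o['tool_rot'];print(o['position'],2*np.degrees(np.arctan2(x[0],x[1])),o['width'],o['wrist_force'])
E
```

```text
[[238 238 238 238 238 238 238 238 237 237 238 238 238 238 238 237 238 238
  238 238 238 238 238 238]
 [238 238 238 238 238 238 238 238 238 238 238 238 238 238 238 238 238 238
  238 238 238 238 238 238]
 [238 238 238 238 237 237 238 238 238 238 238 238 238 237 238 238 238 238
  238 239 238 238 238 238]
 [238 237 238 238 238 238 237 236 236 236 236 236 236 236 235 236 237 237
  238 238 239 238 238 238]
 [238 238 238 238 238 237 227 220 220 220 221 221 214 209 208 210 223 231
  236 239 238 238 238 238]
 [238 238 238 238 238 236 221 204 199 198 199 203 201 197 195 195 206 222
  235 238 238 238 238 238]
 [238 238 238 238 238 236 220 191 169 163 163 167 168 167 167 169 191 216
  234 238 239 239 239 239]
 [238 238 238 238 238 237 220 185 152 142 141 142 143 142 142 147 185 216
  234 239 239 239 239 239]
 [238 238 238 238 238 236 220 183 148 138 137 138 137 139 138 143 183 215
  233 238 239 239 239 239]
 [238 238 239 238 238 237 219 175 133 125 124 123 125 128 135 142 183 208
  232 238 239 239 238 239]
 [238 238 238 239 239 236 219 171 128 124 124 123 123 127 132 142 184 212
  233 238 239 23
[... 1460 characters left out ...]
39 238 239 238 238 238 238 238 237 238
  239 239 239 239 239 239]
 [239 238 239 239 239 239 239 239 239 239 239 239 239 239 239 239 239 239
  239 239 239 239 239 239]
 [238 239 239 239 239 239 239 239 239 239 239 239 240 239 239 239 239 239
  239 239 239 239 239 239]
 [239 239 239 239 239 239 239 239 239 239 239 239 239 239 239 240 239 239
  239 239 239 239 239 239]
 [239 239 239 239 239 239 239 239 239 239 239 239 239 239 239 240 239 239
  239 239 239 239 239 239]]
-1 ((328.5, 161.5), (63.0, 61.0), 90.0) [298 130] [359 193]
0 ((329.5, 174.0), (20.0, 11.0), 90.0) [324 164] [335 184]
[0.4696016  0.22876654 0.28091221] 5.844887205140906 0.25859888430412364 [-0.19388549  0.15739857 -1.5182584 ]
```

Emit:
jog_arm --deltas '[[[-0.009, -0.0185, 0, 0, 0], [-0.0175, -0.0371, 0, 0, 0], [-0.0175, -0.0371, 0, 0, 0], [-0.0175, -0.0371, 0, 0, 0], [-0.0175, -0.0371, 0, 0, 0], [-0.0175, -0.0371, 0, 0, 0], [-0.0175, -0.0371, 0, 0, 0], [-0.0175, -0.0371, 0, 0, 0], [-0.0175, -0.0371, 0, 0, 0], [-0.0175, -0.0371, 0, 0, 0], [-0.0175, -0.0371, 0, 0, 0], [-0.009, -0.0185, 0, 0, 0]]]'

```text
time: 10.95
position: [0.6205, -0.1994, 0.2803]
tool_rot: [0.052, 0.999, 0.0, -0.001]
wrist_force: [0.4, 0.9, -2.4]
width: 0.258
finger_force: 29.9
```

Emit:
jog_arm --deltas '[[[0, 0, 0, -2.8, 0], [0, 0, 0, 0, 0], [0, 0, 0, 0, 0]]]'

```text
time: 11.25
position: [0.6201, -0.1962, 0.2813]
tool_rot: [0.027, 1.0, 0.0, -0.0]
wrist_force: [1.0, 0.4, -2.7]
width: 0.258
finger_force: 29.9
```

```bash
python3 - <<'E'
from h import *
c=cap('wrist','w3.png');np.save('w3.npy',c,allow_pickle=True)
print(proj(c,[.561,-.197,.074]))
o=r.get_obs();x=o['tool_rot'];print(o['position'],2*np.degrees(np.arctan2(x[0],x[1])),x)
E
```

```text
[[252.79738644 119.13316342]]
[ 0.62009515 -0.19605214  0.2815639 ] 3.076066515612759 [ 2.68405201e-02  9.99639711e-01  1.00712577e-04 -1.56219881e-04]
```

View pics/w3.png

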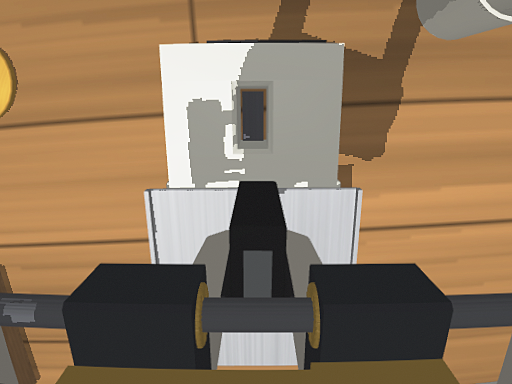

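The wrist view shows the slot's lead-in at about (231–272, 81–149), with its opening at (241–266, 87–143). The held pack's lower edge runs from (239,182) to (278,182).

```bash
python3 - <<'E'
from h import *
c=np.load('w3.npy',allow_pickle=True).item()
g=cv2.cvtColor(c['img'],cv2.COLOR_RGB2GRAY)
for v in(100,125):print(v,g[v,224:280])
for u in(248,258):print(u,g[74:156,u])
print('pk',g[178:188,258],g[190,228:290],g[184,228:290])
P=lambda u,v,z=.074:onz(c,u,v,z)[:2]
q=np.array([[160,45],[344,43],[167,187],[339,187]]);B=np.array([P(*x) for x in q]);print(B.round(4),B.mean(0))
E
```

```text
100 [244 244 244 244 245 245 248 234 175 132 139 141 132 114 118 118 105  79
  67  56  60  59  59  58  58  59  58  58  59  60  59  60  60  60  61  59
  60  59  57  71  86  86 104 121 134 144 142 142 142 152 159 157 157 158
 156 157]
125 [149 209 255 255 254 250 250 250 224 214 216 199 132 119 117 118 115  95
  76  54  57  59  58  59  59  58  57  58  59  59  59  59  59  60  60  61
  58  58  57  75  93  95 111 120 134 148 144 141 143 152 156 156 156 156
 155 155]
248 [156 155 155 156 156 156 156 139 139 140 142 137 124 118 110  87  82  69
  56  57  58  59  58  59  58  59  58  58  58  58  59  57  58  59  58  59
  59  58  58  58  57  58  59  59  58  59  59  58  59  59  58  59  58  59
  58  58  59  56  58  57  55  60 115 112  51  51  64 137 129 127 128 127
 127 125 129 153 149 151 149 149 153 154]
258 [155 155 154 155 155 157 155 138 141 141 140 136 123 118 109  86  82  70
  59  61  59  60  60  61  60  60  61  60  60  60  61  61  61  62  60  61
  61  60  60  60  62  60  62  62  60  61  61  60  59  60  60  60  60  60
  59  60  60  59  59  60  59  59  59  60  59  55  65 138 129 127 128 128
 126 126 128 153 151 149 149 149 153 154]
pk [151 159 152  42  17  25  25  25  28  26] [194 194 196 199 201 200 200 207 194 123   7  24  27  24  26  27  24  26
  27  24  26  25  24  26  26  28  29  26  24  27  28  24  26  25  28  26
  24  29  23  25  24  22  23  27  26  26  25  25  24  25  88 126 120 117
 115 112 125 140 172 214 210 206] [244 244 244 244 243 243 244 244 246 255 246   0  17  24  27  25  26  26
  27  28  26  27  26  26  25  23  26  28  27  26  25  27  25  26  26  25
  26  27  27  25  27  27  25  27  27  24  21  14  52 122 159 153 152 152
 152 152 153 152 152 152 153 152]
[[ 0.4973 -0.2689]
 [ 0.5038 -0.1199]
 [ 0.6162 -0.2771]
 [ 0.6243 -0.1233]] [ 0.56041019 -0.19728671]
```

```bash
python3 - <<'E'
from h import *
c=np.load('w3.npy',allow_pickle=True).item()
P=lambda u,v,z=.074:onz(c,u-.5,v-.5,z)[:2]  # edges given as left/top pixel borders
q=np.array([P(*x) for x in((231.8,80.8),(272.8,80.8),(231.8,148.8),(272.8,148.8))]);print(q.round(4),q.mean(0).round(4))
d=q[1]-q[0];e=q[2]-q[0];print(np.linalg.norm(d),np.linalg.norm(e))
a=cap('top');print('top',onz(a,329.6,173.9,.074),tri(ray(c,251.8,114.5),ray(a,329.6,173.9)))
o=r.get_obs();p=o['position']
z=p[2]-.1257
k=np.array([P(238.7,180.9,z),P(276.7,180.9,z)]);m=k.mean(0);t=np.radians(3.08)
X=np.array([-np.cos(t),np.sin(t)]);Y=np.array([np.sin(t),np.cos(t)])
print('edge mid rel tool',(m-p[:2])@X,(m-p[:2])@Y,np.linalg.norm(k[1]-k[0]))
s=q.mean(0);print('tcp->slot tool',(s-p[:2])@X,(s-p[:2])@Y, p)
E
```

```text
[[ 0.5285 -0.2129]
 [ 0.5303 -0.1792]
 [ 0.5847 -0.217 ]
 [ 0.5866 -0.1815]] [ 0.5576 -0.1977]
0.033799759502911704 0.05637146629775566
top [ 0.56138353 -0.19719558  0.074     ] (array([ 0.55704519, -0.1962943 ,  0.08941378]), [np.float64(0.001207889165200083), np.float64(0.0012078891652000706)])
edge mid rel tool 0.025412112654743097 -0.00045903223273225876 0.024139094024068018
tcp->slot tool 0.06239208098387452 -0.005017257792625724 [ 0.62012486 -0.19599882  0.28174071]
```

Emit:
jog_arm --deltas '[[[0.006, -0.0004, 0, 0, 0], [0.012, -0.0008, 0, 0, 0], [0.0134, -0.0009, 0, 0, 0], [0.013, -0.0009, 0.002, 0, 0], [0.01, -0.0007, 0.006, 0, 0], [0.005, -0.0003, 0.01, 0, 0], [0, 0, 0.013, 0, 0], [0, 0, 0.014, 0, 0], [0, 0, 0.013, 0, 0], [0, 0, 0.011, 0, 0], [0, 0, 0.006, 0, 0], [0, 0, 0, 0, 0]]]'

```text
time: 12.55
position: [0.5606, -0.1974, 0.2056]
tool_rot: [0.027, 1.0, 0.0, -0.001]
wrist_force: [0.5, -0.4, -2.4]
width: 0.257
finger_force: 29.9
```

```bash
python3 - <<'E'
from h import *
c=cap('wrist');a=cap('top')
o=r.get_obs();print(o['position'],o['wrist_force'],o['tool_rot'])
s=cv2.resize(a['img'][140:210,290:370],None,fx=4,fy=4)
cv2.imwrite('pics/c4.png',np.hstack([cv2.resize(c['img'][60:340,100:420],None,fx=1,fy=1),s[:280]])[:, :,::-1])
E
```

```text
[ 0.56087173 -0.19755112  0.20705722] [-0.68604387 -0.32785585 -1.71240164] [ 2.65363490e-02  9.99647835e-01 -3.73097014e-05  1.64956173e-04]
```

View pics/c4.png

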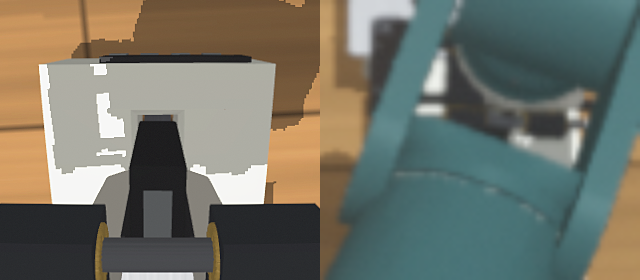

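The pack's lower edge, at crop (138–178, 122), sits centred between the lead-in's sides at 132 and 184. Inserting now.

Emit:
jog_arm --deltas '[[[0, 0, 0.0015, 0, 0], [0, 0, 0.0015, 0, 0], [0, 0, 0.0015, 0, 0], [0, 0, 0.0015, 0, 0], [0, 0, 0.0015, 0, 0], [0, 0, 0.0015, 0, 0], [0, 0, 0.0015, 0, 0], [0, 0, 0.0015, 0, 0]]]'

```text
time: 13.45
position: [0.5607, -0.1975, 0.1946]
tool_rot: [0.027, 1.0, 0.0, 0.0]
wrist_force: [0.1, 0.0, -2.6]
width: 0.257
finger_force: 29.9
```

Emit:
jog_arm --deltas '[[[0, 0, 0.0015, 0, 0], [0, 0, 0.0015, 0, 0], [0, 0, 0.0015, 0, 0], [0, 0, 0.0015, 0, 0]]]'

```text
time: 13.85
position: [0.5607, -0.1976, 0.1887]
tool_rot: [0.027, 1.0, -0.0, 0.0]
wrist_force: [-0.5, 0.4, -2.3]
width: 0.257
finger_force: 29.9
```

Emit:
jog_arm --deltas '[[[0, 0, 0.002, 0, 0], [0, 0, 0.002, 0, 0], [0, 0, 0.002, 0, 0], [0, 0, 0.002, 0, 0], [0, 0, 0.002, 0, 0]]]'

```text
time: 14.35
position: [0.5607, -0.1975, 0.1786]
tool_rot: [0.027, 1.0, 0.0, -0.0]
wrist_force: [0.0, -0.5, -2.5]
width: 0.257
finger_force: 29.9
```

Emit:
jog_arm --deltas '[[[0, 0, 0.002, 0, 0], [0, 0, 0.002, 0, 0], [0, 0, 0.002, 0, 0], [0, 0, 0.002, 0, 0], [0, 0, 0.0015, 0, 0], [0, 0, 0.0015, 0, 0], [0, 0, 0, 0, 0]]]'

```text
time: 15.05
position: [0.5606, -0.1975, 0.1675]
tool_rot: [0.027, 1.0, 0.0, -0.0]
wrist_force: [0.1, 0.6, -2.3]
width: 0.259
finger_force: 29.9
```

Release it 1.5 mm above the plate, rise, and shut the fingers.

Emit:
jog_arm --deltas '[[[0, 0, 0.001, 0, 0], [0, 0, 0, 0, 0.6], [0, 0, 0, 0, 0.6], [0, 0, 0, 0, 0.6], [0, 0, 0, 0, 0.6], [0, 0, 0, 0, 0.6], [0, 0, -0.006, 0, 0.6], [0, 0, -0.012, 0, 0.6], [0, 0, -0.016, 0, 0.6], [0, 0, -0.012, 0, 0.6], [0, 0, -0.006, 0, 0.6], [0, 0, 0, 0, 0]]]'

```text
time: 16.25
position: [0.5609, -0.1976, 0.2202]
tool_rot: [0.027, 1.0, -0.0, 0.001]
wrist_force: [-0.4, 0.9, -0.5]
width: 0.553
finger_force: 0.0
```

Emit:
jog_arm --deltas '[[[0, 0, 0, 0, 0], [0, 0, 0, 0, 0], [0, 0, 0, 0, 0], [0, 0, 0, 0, 0], [0, 0, 0, 0, 0], [0, 0, 0, 0, 0], [0, 0, 0, 0, 0], [0, 0, 0, 0, 0], [0, 0, 0, 0, 0], [0, 0, 0, 0, 0], [0, 0, 0, 0, 0]]]'

```text
time: 17.35
position: [0.5607, -0.1975, 0.2187]
tool_rot: [0.027, 1.0, 0.0, -0.0]
wrist_force: [0.3, 0.1, -0.4]
width: 0.007
finger_force: 0.0
```

Emit:
jog_arm --deltas '[[[0, 0, 0.004, 0, 0], [0, 0, 0.004, 0, 0], [0, 0, 0.002, 0, 0], [0, 0, 0.0015, 0, 0], [0, 0, 0.0015, 0, 0], [0, 0, 0.0015, 0, 0], [0, 0, 0.0015, 0, 0], [0, 0, 0.0015, 0, 0]]]'

```text
time: 18.15
position: [0.5607, -0.1976, 0.2014]
tool_rot: [0.027, 1.0, -0.0, 0.0]
wrist_force: [-0.5, 0.7, 3.1]
width: 0.007
finger_force: 1.0
```

Emit:
jog_arm --deltas '[[[0, 0, 0.0015, 0, 0], [0, 0, 0.0015, 0, 0], [0, 0, 0.0015, 0, 0], [0, 0, 0.0015, 0, 0], [0, 0, 0.0015, 0, 0], [0, 0, 0.0015, 0, 0], [0, 0, 0.0015, 0, 0], [0, 0, 0.0015, 0, 0]]]'

```text
time: 18.95
position: [0.5607, -0.1976, 0.1893]
tool_rot: [0.027, 1.0, -0.0, 0.0]
wrist_force: [-0.6, 0.6, 4.0]
width: 0.003
finger_force: 2.2
```

Emit:
jog_arm --deltas '[[[0, 0, 0.0015, 0, 0], [0, 0, 0.0015, 0, 0], [0, 0, 0.0015, 0, 0], [0, 0, 0, 0, 0]]]'

```text
time: 19.35
position: [0.5606, -0.1975, 0.1845]
tool_rot: [0.027, 1.0, 0.0, -0.0]
wrist_force: [-0.1, -0.2, 3.9]
width: 0.0
finger_force: 2.1
```

Emit:
jog_arm --deltas '[[[0, 0, 0.001, 0, 0], [0, 0, 0.001, 0, 0], [0, 0, 0, 0, 0]]]'

```text
time: 19.65
position: [0.5607, -0.1975, 0.1826]
tool_rot: [0.027, 1.0, 0.0, -0.0]
wrist_force: [1.1, 0.1, 4.6]
width: 0.0
finger_force: 2.4
```

Emit:
jog_arm --deltas '[[[0, 0, 0.001, 0, 0], [0, 0, 0.001, 0, 0], [0, 0, 0, 0, 0]]]'

```text
time: 19.95
position: [0.5607, -0.1976, 0.1809]
tool_rot: [0.027, 1.0, -0.0, 0.0]
wrist_force: [-0.1, 0.2, 5.6]
width: 0.003
finger_force: 2.9
```

Emit:
jog_arm --deltas '[[[0, 0, 0.001, 0, 0], [0, 0, 0.001, 0, 0], [0, 0, 0, 0, 0]]]'

```text
time: 20.25
position: [0.561, -0.1976, 0.1798]
tool_rot: [0.027, 1.0, -0.0, 0.001]
wrist_force: [-0.9, 1.1, 11.3]
width: 0.007
finger_force: 6.0
```

The stop is at 11.3 N. I'll ease up, checking the force.

Emit:
jog_arm --deltas '[[[0, 0, -0.0015, 0, 0], [0, 0, -0.0015, 0, 0], [0, 0, -0.0015, 0, 0], [0, 0, -0.0015, 0, 0], [0, 0, -0.002, 0, 0], [0, 0, -0.002, 0, 0], [0, 0, 0, 0, 0]]]'

```text
time: 20.95
position: [0.5605, -0.1975, 0.1886]
tool_rot: [0.027, 1.0, 0.0, -0.0]
wrist_force: [0.6, -0.4, 0.1]
width: 0.006
finger_force: 0.0
```

Force is zero 9 mm above the stop, so the catch is holding. I'll rise and check.

Emit:
jog_arm --deltas '[[[0, 0, -0.006, 0, 0], [0, 0, -0.012, 0, 0], [0, 0, -0.018, 0, 0], [0, 0, -0.02, 0, 0.5], [0, 0, -0.02, 0, 0.5], [0, 0, -0.014, 0, 0.5], [0, 0, -0.007, 0, 0.5], [0, 0, 0, 0, 0.5], [0, 0, 0, 0, 0.5]]]'

```text
time: 21.85
position: [0.5605, -0.1975, 0.2851]
tool_rot: [0.027, 1.0, 0.0, -0.0]
wrist_force: [0.3, -0.1, -0.3]
width: 0.472
finger_force: 0.0
```

```bash
python3 - <<'E'
from h import *
c=cap('wrist');b=cap('side')
o=r.get_obs();print(o['position'],o['wrist_force'],proj(c,[[.5605,-.1975,.12],[.5605,-.1975,.102]]))
cv2.imwrite('pics/c5.png',np.hstack([c['img'][60:360,100:420],b['img'][90:390-0-6+6-0,100:500][:300]])[:,:,::-1] if False else np.hstack([c['img'][60:360,100:420],b['img'][60:360,100:480]])[:,:,::-1])
E
```

```text
[ 0.56047854 -0.19745919  0.28471616] [0.0214374  0.59580838 0.31156781] [[257.51425408 200.34308055]
 [257.48561666 193.96318895]]
```

View pics/c5.png

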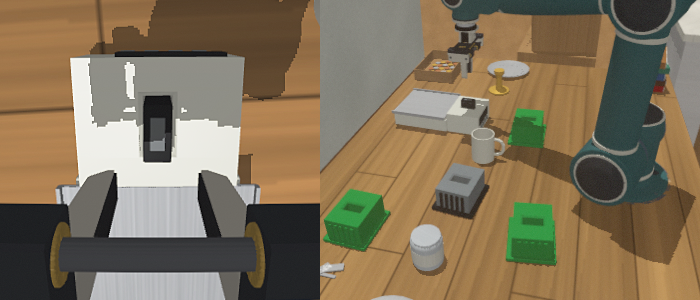

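The wrist view shows the light patch at (258,193), matching a pack top about 0.10 m high. The pack is held down in the scale, the charger is empty, and the bystanders stand where they were.

```bash
python3 -c "
from cell import r
print(r.sign_off())"
```

```text
the job is handed in; nothing more can be done
None
```

The battery pack is held down by the catch in the scale's slot, and the job was handed in at about 22 s; the highest pressing force I read was 11.3 N, and the mug, tin and candlestick were left undisturbed.

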